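# Find the concealed catch of the storeroom cash box

### The job

The cash box on the packing counter is opened by a concealed catch: one of the six identical plates sunk in its flat top gives way when pressed, the other five are rigid. Feel gently over the plates with the fingertips until you find the one that gives, and press it fully home so that the drawer comes out. Do not touch the drawer itself, leave the tape, carton, cup and jar where they are, and finish clear of everything.

Things in the scene. Friction and masses are not known exactly. Their poses are not given: they have to be found in the camera images.
- box: Grey metal cash box fixed to the counter, 240 (x) by 280 (y) by 80 mm high. Origin: centre of its underside, z up; the -x face, towards the robot, holds the drawer. Six square 50 mm openings in the flat top (two rows of three, 64 mm pitch), each filled by an identical 48.5 mm plate 2 mm below the top: five rigid blanks and, unmarked, in a place that changes, the concealed catch.
- spot0 (a point): Centre of opening 0 in the box's top, level with the top (the plate's face is 2 mm lower); near row, left (+y) place. Axes as the box's.
- spot1 (a point): Centre of opening 1 in the box's top, level with the top (the plate's face is 2 mm lower); near row, middle place. Axes as the box's.
- spot2 (a point): Centre of opening 2 in the box's top, level with the top (the plate's face is 2 mm lower); near row, right (-y) place. Axes as the box's.
- spot3 (a point): Centre of opening 3 in the box's top, level with the top (the plate's face is 2 mm lower); far row, left (+y) place. Axes as the box's.
- spot4 (a point): Centre of opening 4 in the box's top, level with the top (the plate's face is 2 mm lower); far row, middle place. Axes as the box's.
- spot5 (a point): Centre of opening 5 in the box's top, level with the top (the plate's face is 2 mm lower); far row, right (-y) place. Axes as the box's.
- catch (a joint): Travel of the concealed catch plate in m: 0 up, 0.007 pressed fully home (its face is then 9 mm below the box's top). It slides straight down against a steady drag of about 4 N when pushed slowly, has no spring, and stays where it is left. It drives the drawer: the drawer comes out 4 times as far as the catch goes down.
- drawer (a joint): How far the drawer is out of the box in m: 0 shut, about 0.028 when the catch is fully home. It slides towards the box's -x and has no handle.
- drawer_front (a point): Centre of the outer face of the drawer's front (266 mm wide, 58 mm high), flush with the box's -x face when shut, 37 mm above the counter.
- tape: Loose roll of brown tape, 60 mm across, 24 mm high, hole 40 mm, lying on the far part of the box's top, behind the plates. Origin: centre of its underside. Leave alone.
- carton: Loose kraft takeaway carton 150 by 110 by 50 mm on the counter to the box's left. Origin: centre of its underside. Leave alone.
- cup: Loose paper-white cup, 84 mm across the rim, 95 mm high, on the counter to the box's right. Origin: centre of its underside. Leave alone.
- shaker: Loose glass jar with a steel cap, 60 mm across, 90 mm high, on the counter beyond the box. Origin: centre of its underside. Leave alone.

How it is judged:
On the way:
1. the fingertips press the concealed catch home (value of joint catch above 0.005 m and contact force between the fingers and catch above 0.5 N), for 0.05 s.
At the end, for the whole second after the job is handed in: The catch is down by more than 5 of its 7 mm and the drawer stands out more than 19 mm and is still; tape, carton, cup and jar are within 20 mm of where they stood (value of joint catch above 0.005 m and value of joint drawer above 0.019 m and velocity of joint drawer between -0.01 and 0.01 m/s and distance of each of tape, carton, cup, shaker from where it was at the start of the episode below 0.02 m); the robot touches nothing.
It fails at once if a bystander (tape, carton, cup, jar) is lifted or moved by more than 20 mm (distance of any of tape, carton, cup, shaker from where it was at the start of the episode above 0.02 m).
It fails at once if the drawer is touched by the robot (contact force between any of the fingers, the arm and drawer above 1 N).
It fails at once if the robot presses harder than 60 N on anything (contact force between any of the fingers, the arm and anything else above 60 N).
It also fails if it takes over 51 s, if anything falls off the work surface, if the arm or the gripper's body presses on something with over 40 N, if the wrist force passes 120 N, or if a joint passes its speed limit or range.

### The arm

A 6-joint arm with a two-finger parallel gripper is mounted at the origin on the work surface. World frame = base frame: x ahead of the robot, y to its left, z up, the work surface at z = 0. Lengths are in m, angles in rad, forces in N, time in s.
With the tool pointing down it reaches from about 0.35 to 0.975 m from the base axis. Payload 4.9 kg.
Tool frame: the origin (TCP) lies on the centre line of the jaws, within the pads' length; the fingertips stand 8 mm ahead of it and the grasp point (between the pads) lies 11 mm behind it; z points along the fingers, y is the direction in which the jaws open and shut (so a half turn about z gives the same grasp; the last joint's range is limited). The gripper opens to 85 mm and grips with 20 to 120 N. Pads are 22 mm wide; open, the fingers measure 114 mm over their backs; the gripper's body (76 mm by 85 mm) begins 54 mm behind the grasp point. The pads swing forward as they close: fully open they stand 13 mm farther back than shut.
Start: joints at [1.047, 0.053, 1.613, -0, 1.476, -0.119], TCP at [0.246, 0.574, 0.219] pointing down, gripper open.
Joint ranges: [-3.01, 3.01], [-1.01, 2.22], [0.06, 2.58], [-1.02, 4.17], [0.09, 2.62], [-3.14, 3.14]. Speed limits (rad/s): [2.57, 2.57, 3.14, 3.14, 3.14, 3.14].

### API

Orientations are given as a rotation vector (axis times angle).
In Python, from station import get_obs, get_image, calibration, finish_job gives the robot as it stands. The module is installed in compiled form; this text tells all that it offers.
- The arm moves only by the shell command python3 -m jog 'ROWS' [FORCE]. ROWS is JSON, a list of rows, each a list of 7 numbers: the shift along the tool's x, y, z in cm, then the turn, a rotation vector about the tool's x, y, z in rad, then the closure in counts, from 0 (fully open) to 255 (shut). In form: [[dx, dy, dz, ax, ay, az, jaw], ...]. A call has 1 to 8 rows; each row is the pose to reach, as a shift and turn from the pose measured when the call began, along the tool's axes at that moment; what a row does not reach only later rows make up. A row lasts 1/12 s, in which the tool goes at most 41.7 mm and 7.16 degrees, less where a joint would pass 70% of its speed; a pose out of reach is approached as far as the arm can. A call with a gripper value outside its range is refused whole. The fingers move at their own pace and stop on an object; FORCE is the grip in N (left out, the last holds). Time passes only in rows, so rows that repeat a pose let the fingers close. It gives the time, the measured TCP pose, the force and the opening at its end, in the units of the state.
- get_obs(): the state, without advancing time (a new reading comes with each control period).
- get_image(name): name is "scene" or "top" or "wrist"; returns the picture (420x560x3 uint8, red, green, blue); there is no depth.
- calibration(name): a dict with "vfov" (degrees; the focal length in pixels is half the picture's height over the tangent of half this angle, whatever the lens; pixels are square), "cx", "cy" (the principal point, pixels), "R" (3x3) and "t" (3): a world point X has camera coordinates R X + t. Camera axes: x right, y down, z forward; pixel columns grow to the right and rows downward; lengths in m; the calibration is good to about 2 mm. A picture is of the moment at which its call begins: read the wrist's pose just before it. calibration takes no time and is no camera call; for the wrist camera it gives the pose at the moment of the call.
- finish_job(): hands the job in, once; it reports no verdict.
The state is a dict: "t": time; "q": joint angles; "dq": joint speeds; "effort": joint torques, N m; "tool_pos": TCP position; "tool_rot": TCP orientation; "contact_force": force on the tool from outside, world axes, zero at the start; "wrist_torque": the same for the moment, N m; "opening": finger opening in m.
Only numpy, scipy, OpenCV 4.12 (cv2) and the standard library are available. Lean on these libraries where they do the work, as an engineer would, in place of code of your own. Each camera call takes 0.05 s, during which the arm holds its last target. There are 200 camera calls.

## Working session

There is one attempt and no reset: what is moved stays moved. The work goes in short steps, Python scripts to look and compute and a shell command to move; the robot and the scene stay as the last step left them, time stands still between calls to the robot, and variables do not carry over. Pictures are saved under pics/ and viewed, about 8 in all and at most 12, crops included, and the job is handed in when it is done.

```bash
mkdir -p pics; python3 - <<'E'
from station import *
import cv2,numpy as np
o=get_obs();print({k:np.round(v,3).tolist() for k,v in o.items()})
for n in("scene","top"):
    cv2.imwrite(f"pics/{n}0.png",get_image(n)[:,:,::-1]);c=calibration(n);print(n,c)
E
```

```text
{'t': 0.0, 'q': [1.047, 0.053, 1.614, -0.0, 1.476, -0.119], 'dq': [0.0, -0.001, 0.001, -0.001, 0.001, -0.001], 'effort': [0.001, -39.369, -37.017, -0.0, 0.007, -0.0], 'tool_pos': [0.246, 0.574, 0.218], 'tool_rot': [-0.631, -3.077, 0.003], 'contact_force': [-0.702, 0.238, 0.315], 'wrist_torque': [0.021, -0.019, -0.043], 'opening': 0.085}
scene {'vfov': 53.529788609539494, 'cx': 273.5925283369008, 'cy': 207.533941184468, 'R': array([[ 0.85994669,  0.510139  ,  0.01580785],
       [ 0.42235029, -0.69388806, -0.58321488],
       [-0.28655178,  0.50821015, -0.8121641 ]]), 't': array([-0.58422525, -0.1735073 ,  0.99592203])}
top {'vfov': 56.95589628285936, 'cx': 280.3175312708675, 'cy': 208.3875798609661, 'R': array([[ 0.02831684, -0.99938123,  0.02086408],
       [-0.98303652, -0.03162542, -0.18066276],
       [ 0.18121081, -0.01539436, -0.98332378]]), 't': array([0.03965962, 0.63107778, 0.85076684])}
```

View pics/top0.png

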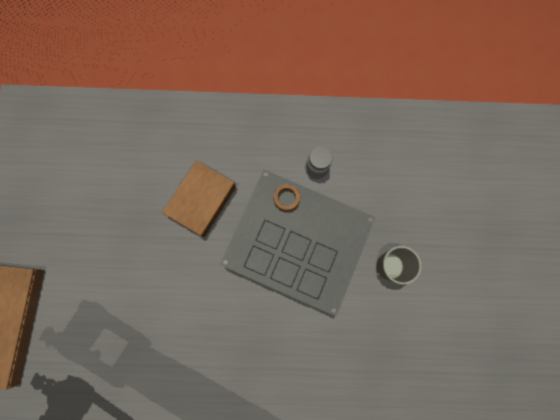

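View pics/scene0.png

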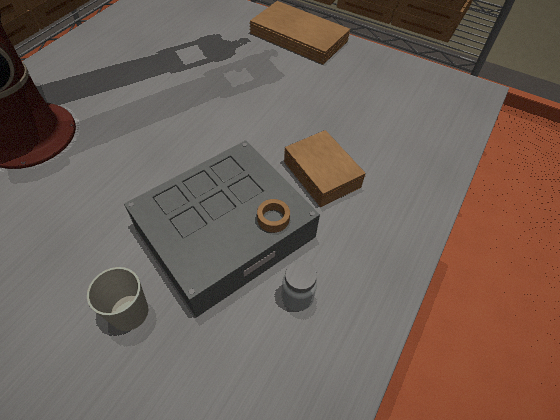

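```bash
cat > h.py <<'E'
from station import *
import cv2,numpy as np
from scipy.spatial.transform import Rotation as Ro
def world(n,uv,z,c=None):
    c=c or calibration(n);f=210/np.tan(np.radians(c["vfov"]/2))
    R,t=np.array(c["R"]),np.array(c["t"]);C=-R.T@t
    d=np.c_[(np.array(uv,float)-[c["cx"],c["cy"]])/f,np.ones(len(uv))]@R
    return C+d*((z-C[2])/d[:,2])[:,None]
def togo(target,yaw=None):
    o=get_obs();R=Ro.from_rotvec(o["tool_rot"])
    print("shift cm",np.round(R.inv().apply(np.array(target)-o["tool_pos"])*100,2))
E
python3 - <<'E'
from h import *
r=lambda a:np.round(a,4).tolist()
p=world("top",[(259,261),(286,272.5),(312,284),(270,235),(297,246),(323,257)],.079)
k=world("top",[(265,173),(372,218),(333,312),(225,263)],.08)
print(r(p),r(k),r(k.mean(0)))
for i in range(4):print(np.linalg.norm(k[i]-k[i-1]))
s=world("scene",[(171,200),(201,184),(228,169),(188,222),(217,206),(246,189)],.079);print("scene",r(s))
yaw=np.arctan2(*(p[3:]-p[:3]).mean(0)[[1,0]]);print("yaw",yaw, np.arctan2(*(p[2]-p[0])[[1,0]])+np.pi/2)
print(Ro.from_rotvec(get_obs()["tool_rot"]).as_matrix().round(3))
E
```

```text
[[0.5048, 0.1032, 0.079], [0.4813, 0.0423, 0.079], [0.4578, -0.0158, 0.079], [0.5637, 0.0806, 0.079], [0.5408, 0.0191, 0.079], [0.5179, -0.0397, 0.079]] [[0.7077, 0.097, 0.08], [0.6098, -0.1511, 0.08], [0.3991, -0.0625, 0.08], [0.4982, 0.1784, 0.08]] [0.5537, 0.0155, 0.08]
0.2248109731643781
0.2667064382858562
0.22854661970178747
0.26040943284455076
scene [[0.4603, -0.0156, 0.079], [0.4855, 0.0455, 0.079], [0.5087, 0.1051, 0.079], [0.5186, -0.039, 0.079], [0.543, 0.0182, 0.079], [0.5675, 0.0809, 0.079]]
yaw -0.37223261939616253 -0.3761351595620521
[[-0.919  0.394 -0.001]
 [ 0.394  0.919 -0.002]
 [ 0.    -0.002 -1.   ]]
```

```bash
R='[-42.5,-32.9,3,0,0,0,255]'; python3 -m jog '[[-42.5,-32.9,3,0,0,0,255],[-42.5,-32.9,3,0,0,0,255],[-42.5,-32.9,3,0,0,0,255],[-42.5,-32.9,3,0,0,0,255],[-42.5,-32.9,3,0,0,0,255],[-42.5,-32.9,3,0,0,0,255],[-42.5,-32.9,3,0,0,0,255],[-42.5,-32.9,3,0,0,0,255]]' 20; python3 -c "
from h import *
togo([.5065,.104,.135])"
```

```text
t: 0.77
tool_pos: [0.4077, 0.2815, 0.1997]
tool_rot: [-0.631, -3.077, 0.003]
contact_force: [0.6, -0.6, -0.6]
opening: 0.0003
shift cm [-16.07 -12.41   6.49]
```

```bash
python3 -m jog '[[-16.1,-12.4,2,0,0,0.03,255],[-16.1,-12.4,4,0,0,0.03,255],[-16.1,-12.4,5,0,0,0.03,255],[-16.1,-12.4,6.5,0,0,0.03,255],[-16.1,-12.4,6.5,0,0,0.03,255],[-16.1,-12.4,6.5,0,0,0.03,255],[-16.1,-12.4,6.5,0,0,0.03,255],[-16.1,-12.4,6.5,0,0,0.03,255]]'; python3 -c "
from h import *
togo([.5065,.104,.135])
print(Ro.from_rotvec(get_obs()['tool_rot']).as_matrix().round(3))
c=calibration('wrist');cv2.imwrite('pics/w1.png',get_image('wrist')[:,:,::-1])
f=210/np.tan(np.radians(c['vfov']/2))
for i,p in enumerate([[.5065,.104],[.4832,.0437],[.459,-.0157],[.5655,.0808],[.542,.0187],[.518,-.0394]]):
  q=c['R']@np.array(p+[.079])+c['t'];print(i,f*q[:2]/q[2]+[c['cx'],c['cy']])
"
```

```text
t: 1.43
tool_pos: [0.5064, 0.1042, 0.1345]
tool_rot: [-0.678, -3.065, 0.003]
contact_force: [-0.6, 0.4, 0.8]
opening: -0.0001
shift cm [-0.02 -0.02 -0.05]
[[-0.907  0.422 -0.003]
 [ 0.422  0.907 -0.001]
 [ 0.002 -0.002 -1.   ]]
0 [279.82990404 229.1539388 ]
1 [184.39811911 235.21607997]
2 [ 90.43088177 239.56716264]
3 [285.23175457 310.87429533]
4 [194.9300434  316.69767846]
5 [109.91623907 319.95473232]
```

View pics/w1.png

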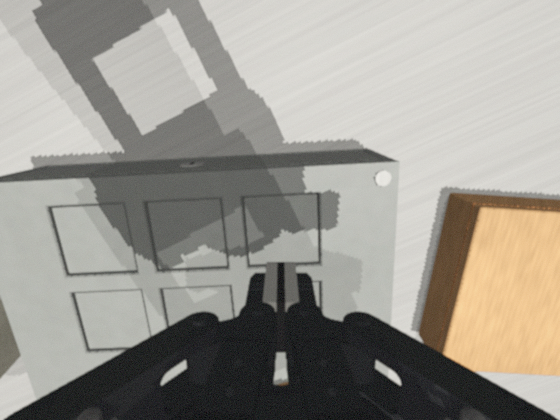

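```bash
python3 -m jog '[[0,0,2,0,0,-0.05,255],[0,0,3.5,0,0,-0.05,255],[0,0,4.2,0,0,-0.05,255],[0,0,4.4,0,0,-0.05,255],[0,0,4.6,0,0,-0.05,255],[0,0,4.7,0,0,-0.05,255],[0,0,4.8,0,0,-0.05,255],[0,0,4.85,0,0,-0.05,255]]'; python3 -m jog '[[0,0,0.1,0,0,0,255],[0,0,0.1,0,0,0,255]]';python3 -m jog '[[0,0,0.1,0,0,0,255],[0,0,0.1,0,0,0,255]]'
```

```text
t: 2.15
tool_pos: [0.5072, 0.105, 0.0876]
tool_rot: [0.599, 3.083, -0.001]
contact_force: [0.2, -0.5, -0.1]
opening: 0.0002
t: 2.32
tool_pos: [0.5075, 0.105, 0.087]
tool_rot: [0.599, 3.083, -0.001]
contact_force: [0.5, 0.5, -0.2]
opening: 0.0003
t: 2.48
tool_pos: [0.5076, 0.1049, 0.086]
tool_rot: [0.599, 3.082, -0.001]
contact_force: [0.5, -0.1, 0.7]
opening: -0.0
```

```bash
for i in 1 2; do python3 -m jog '[[0,0,0.1,0,0,0,255],[0,0,0.1,0,0,0,255]]'|grep -v rot; done
```

```text
t: 2.65
tool_pos: [0.5075, 0.1049, 0.0849]
contact_force: [-0.1, 0.4, -0.1]
opening: 0.0001
t: 2.82
tool_pos: [0.5073, 0.1048, 0.0835]
contact_force: [0.0, -0.3, 0.2]
opening: 0.0
```

```bash
python3 -m jog '[[0,0,0.1,0,0,0,255],[0,0,0.1,0,0,0,255]]'|grep -v rot;  python3 -m jog '[[0,0,0.1,0,0,0,255],[0,0,0.1,0,0,0,255]]'|grep -v rot
```

```text
t: 2.98
tool_pos: [0.5071, 0.1048, 0.0822]
contact_force: [0.6, -0.3, -0.6]
opening: -0.0004
t: 3.15
tool_pos: [0.5069, 0.1048, 0.081]
contact_force: [-0.2, -0.1, 0.2]
opening: 0.0
```

```bash
python3 -m jog '[[0,0,0.1,0,0,0,255],[0,0,0.1,0,0,0,255]]'|grep -v rot;  python3 -m jog '[[0,0,0.1,0,0,0,255],[0,0,0.1,0,0,0,255]]'|grep -v rot; python3 -c "
from h import *
cv2.imwrite('pics/w2.png',get_image('wrist')[:,:,::-1]);cv2.imwrite('pics/s2.png',cv2.resize(get_image('scene')[120:320,80:340,::-1],None,fx=3,fy=3))"
```

```text
t: 3.32
tool_pos: [0.5067, 0.1048, 0.0797]
contact_force: [-0.2, -0.8, -0.0]
opening: 0.0003
t: 3.48
tool_pos: [0.5066, 0.1048, 0.0785]
contact_force: [-0.5, -0.0, 0.0]
opening: 0.0004
```

View pics/s2.png

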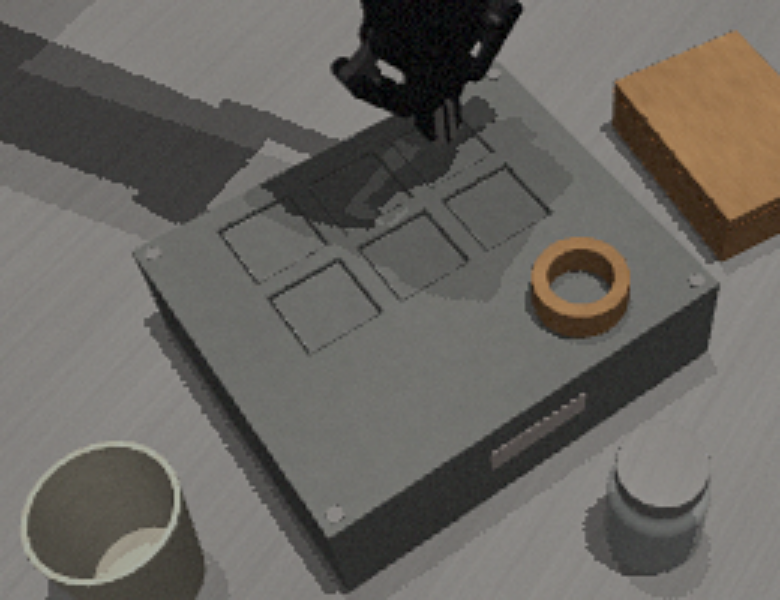

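View pics/w2.png

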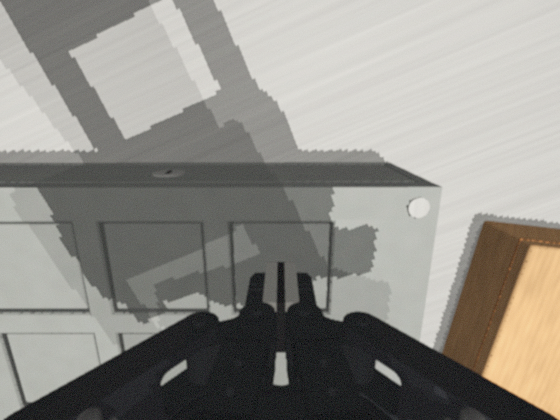

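```bash
python3 -c "
from h import *
c=calibration('wrist');R,t=np.array(c['R']),np.array(c['t']);f=210/np.tan(np.radians(c['vfov']/2));print('f',f,'C',-R.T@t,R.round(2).tolist())
for z in(.05,.06,.07,.08): 
  k=world('wrist',[(231,222),(333,222),(333,312),(231,312)],z);print(z,k[:,:2].round(4).tolist(),np.linalg.norm(k[0]-k[1]),np.linalg.norm(k[1]-k[2]))
o=get_obs();T=Ro.from_rotvec(o['tool_rot'])
for d in(-.01,0,.008,.02):
  q=R@(o['tool_pos']+T.apply([0,0,d]))+t;print('tip',d,f*q[:2]/q[2]+[c['cx'],c['cy']])
print(o['contact_force'])
# box top height from stereo top/scene: corners
for z in(.05,.065,.08): print(z,world('top',[(265,173),(372,218),(333,312),(225,263)],z)[:,:2].round(3).tolist(),world('scene',[(123.5,204.5),(191.5,291)],z)[:,:2].round(3).tolist())
"
```

```text
f 332.26360628431985 C [0.43640181 0.13347274 0.23316354] [[0.38, 0.93, 0.0], [0.88, -0.36, 0.3], [0.28, -0.11, -0.95]]
0.05 [[0.4831, 0.0836], [0.5054, 0.1386], [0.5625, 0.1185], [0.5381, 0.0583]] 0.059351219033375445 0.06056379867467657
0.06 [[0.4805, 0.0863], [0.5016, 0.1383], [0.5556, 0.1193], [0.5326, 0.0624]] 0.056110878815758276 0.05725725643723972
0.07 [[0.478, 0.089], [0.4978, 0.138], [0.5488, 0.1202], [0.527, 0.0665]] 0.052870538598141156 0.05395071419980288
0.08 [[0.4754, 0.0917], [0.4941, 0.1377], [0.5419, 0.121], [0.5215, 0.0706]] 0.04963019838052402 0.05064417196236603
tip -0.01 [279.99922866 274.86590944]
tip 0 [279.9914804  265.63784103]
tip 0.008 [279.98587979 258.96758834]
tip 0.02 [279.97832496 249.96989093]
[ 0.37091064  0.22114342 -0.13350799]
0.05 [[0.716, 0.098], [0.615, -0.159], [0.397, -0.067], [0.499, 0.182]] [[0.37, -0.059], [0.595, -0.136]]
0.065 [[0.712, 0.097], [0.612, -0.155], [0.398, -0.065], [0.499, 0.18]] [[0.381, -0.065], [0.601, -0.141]]
0.08 [[0.708, 0.097], [0.61, -0.151], [0.399, -0.062], [0.498, 0.178]] [[0.392, -0.071], [0.607, -0.145]]
```

```bash
python3 -m jog '[[0,0,0.1,0,0,0,255],[0,0,0.1,0,0,0,255]]'|grep -v rot;  python3 -m jog '[[0,0,0.1,0,0,0,255],[0,0,0.1,0,0,0,255]]'|grep -v rot
```

```text
t: 3.75
tool_pos: [0.5066, 0.1048, 0.0775]
contact_force: [0.6, 0.6, 0.2]
opening: -0.0004
t: 3.92
tool_pos: [0.5065, 0.1048, 0.0762]
contact_force: [-0.2, 0.0, -0.0]
opening: -0.0003
```

```bash
python3 -c "
from h import *
a=get_image('scene')[110:230,170:290];b=get_image('wrist')[150:330,190:370]
cv2.imwrite('pics/s3.png',np.hstack([cv2.resize(a,(400,400)),cv2.resize(b,(400,400))])[:,:,::-1])
print(get_obs()['effort'])
c=calibration('scene');f=210/np.tan(np.radians(c['vfov']/2))
o=get_obs();T=Ro.from_rotvec(o['tool_rot'])
for d in(-.01,0,.008):
  q=c['R']@(o['tool_pos']+T.apply([0,0,d]))+c['t'];u=f*q[:2]/q[2]+[c['cx'],c['cy']];print(d,u,(u-[170,110])*400/120)
"
```

```text
[ 9.94407083e-05 -3.04690433e+01 -3.35400653e+01 -3.28686729e-03
  4.85011449e-03  1.98532655e-05]
-0.01 [226.75925588 166.25864258] [189.1975196 187.5288086]
0 [227.12440665 169.54166731] [190.41468882 198.47222436]
0.008 [227.41149521 172.12284456] [191.37165069 207.07614853]
```

View pics/s3.png

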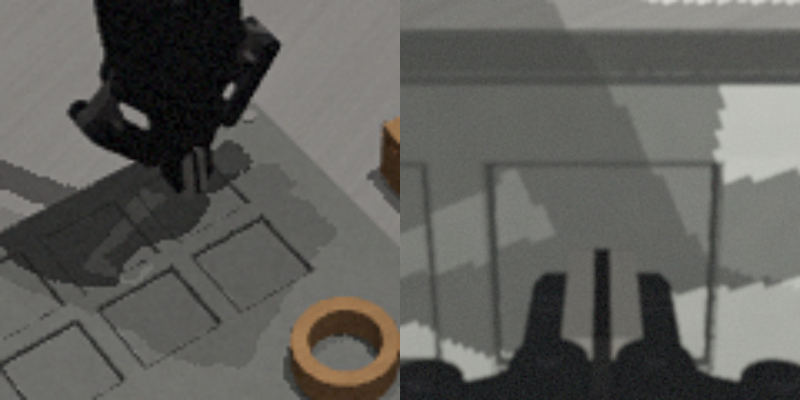

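```bash
python3 -m jog '[[0,0,0.1,0,0,0,255],[0,0,0.1,0,0,0,255]]'|grep -v rot;  python3 -m jog '[[0,0,0.1,0,0,0,255],[0,0,0.1,0,0,0,255]]'|grep -v rot;  python3 -m jog '[[0,0,0.1,0,0,0,255],[0,0,0.1,0,0,0,255]]'|grep -v rot
```

```text
t: 4.18
tool_pos: [0.5064, 0.1048, 0.0752]
contact_force: [0.2, -0.8, -0.8]
opening: 0.0004
t: 4.35
tool_pos: [0.5063, 0.1048, 0.074]
contact_force: [0.0, -0.1, 0.2]
opening: -0.0002
t: 4.52
tool_pos: [0.5061, 0.1048, 0.0727]
contact_force: [-0.6, -0.2, 0.1]
opening: -0.0
```

```bash
python3 -m jog '[[0,0,0.1,0,0,0,255],[0,0,0.1,0,0,0,255]]'|grep -v rot;  python3 -m jog '[[0,0,0.1,0,0,0,255],[0,0,0.1,0,0,0,255]]'|grep -v rot;  python3 -m jog '[[0,0,0.1,0,0,0,255],[0,0,0.1,0,0,0,255]]'|grep -v rot
```

```text
t: 4.68
tool_pos: [0.5059, 0.1047, 0.0714]
contact_force: [-0.2, 0.6, -0.0]
opening: -0.0
t: 4.85
tool_pos: [0.5057, 0.1047, 0.0702]
contact_force: [-0.1, -0.4, -0.2]
opening: -0.0003
t: 5.02
tool_pos: [0.5056, 0.1047, 0.0689]
contact_force: [-0.3, 0.5, 0.1]
opening: 0.0001
```

```bash
python3 -c "
from h import *
c=calibration('wrist');f=210/np.tan(np.radians(c['vfov']/2))
a=get_image('scene')[130:210,190:270];b=get_image('wrist')[150:330,190:370]
cv2.imwrite('pics/s4.png',np.hstack([cv2.resize(a,(400,400)),cv2.resize(b,(400,400))])[:,:,::-1])
o=get_obs();T=Ro.from_rotvec(o['tool_rot'])
for n,x0,y0,s in(('scene',190,130,5),('wrist',190,150,400/180)):
 c=calibration(n);f=210/np.tan(np.radians(c['vfov']/2))
 for x in(-.011,.011):
  for d in(-.02,-.01,0,.008):
   q=c['R']@(o['tool_pos']+T.apply([x,0,d]))+c['t'];u=f*q[:2]/q[2]+[c['cx'],c['cy']];print(n,x,d,((u-[x0,y0])*s).round())
"
```

```text
scene -0.011 -0.02 [197. 193.]
scene -0.011 -0.01 [199. 209.]
scene -0.011 0 [200. 225.]
scene -0.011 0.008 [201. 238.]
scene 0.011 -0.02 [166. 160.]
scene 0.011 -0.01 [168. 176.]
scene 0.011 0 [170. 192.]
scene 0.011 0.008 [172. 205.]
wrist -0.011 -0.02 [200. 347.]
wrist -0.011 -0.01 [200. 322.]
wrist -0.011 0 [200. 299.]
wrist -0.011 0.008 [200. 283.]
wrist 0.011 -0.02 [200. 252.]
wrist 0.011 -0.01 [200. 231.]
wrist 0.011 0 [200. 213.]
wrist 0.011 0.008 [200. 200.]
```

View pics/s4.png

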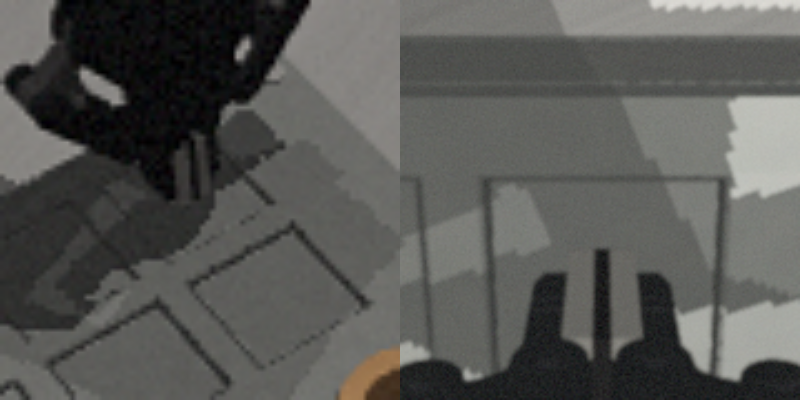

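```bash
python3 -m jog '[[0,0,0.1,0,0,0,255],[0,0,0.2,0,0,0,255],[0,0,0.3,0,0,0,255]]'|grep -v rot;  python3 -m jog '[[0,0,0.1,0,0,0,255],[0,0,0.1,0,0,0,255]]'|grep -v rot;  python3 -m jog '[[0,0,0.1,0,0,0,255],[0,0,0.1,0,0,0,255]]'|grep -v rot;  python3 -m jog '[[0,0,0.1,0,0,0,255],[0,0,0.1,0,0,0,255]]'|grep -v rot
```

```text
t: 5.37
tool_pos: [0.5057, 0.1047, 0.066]
contact_force: [-0.4, 0.9, -0.1]
opening: 0.0
t: 5.53
tool_pos: [0.5057, 0.1047, 0.0658]
contact_force: [-3.2, -1.2, 5.5]
opening: -0.0001
t: 5.7
tool_pos: [0.5057, 0.1047, 0.0658]
contact_force: [-3.5, -1.0, 6.5]
opening: -0.0002
t: 5.87
tool_pos: [0.5057, 0.1047, 0.0658]
contact_force: [-3.3, -1.0, 6.4]
opening: 0.0003
```

```bash
python3 -m jog '[[0,0,0.15,0,0,0,255],[0,0,0.25,0,0,0,255]]'|grep -v rot;  python3 -m jog '[[0,0,0.25,0,0,0,255],[0,0,0.25,0,0,0,255]]'|grep -v rot; python3 -c "
from h import *
for i,p in enumerate([[.5075,.1045],[.484,.044],[.4605,-.0155],[.567,.081],[.5435,.0205],[.52,-.039]]): print(i);togo(p+[.071])"
```

```text
t: 6.03
tool_pos: [0.5058, 0.1047, 0.0658]
contact_force: [-10.0, -1.1, 20.5]
opening: 0.0004
t: 6.2
tool_pos: [0.5057, 0.1047, 0.0658]
contact_force: [-8.8, -1.5, 15.5]
opening: -0.0001
0
shift cm [-0.17  0.04 -0.52]
1
shift cm [-0.26 -6.45 -0.49]
2
shift cm [ -0.3  -12.84  -0.46]
3
shift cm [-6.57  0.09 -0.57]
4
shift cm [-6.65 -6.4  -0.54]
5
shift cm [ -6.7 -12.8  -0.5]
```

```bash
python3 -m jog '[[0,0,-1,0,0,0,255],[-0.1,-3,-1,0,0,0,255],[-0.25,-6.4,-1,0,0,0,255],[-0.25,-6.4,-1,0,0,0,255],[-0.25,-6.4,-0.4,0,0,0,255],[-0.25,-6.4,-0.2,0,0,0,255],[-0.25,-6.4,-0.1,0,0,0,255],[-0.25,-6.4,-0.1,0,0,0,255]]'|grep -v rot; python3 -m jog '[[0,0,0.1,0,0,0,255],[0,0,0.15,0,0,0,255],[0,0,0.2,0,0,0,255],[0,0,0.25,0,0,0,255],[0,0,0.25,0,0,0,255]]'|grep -v rot;
```

```text
t: 6.87
tool_pos: [0.4838, 0.0452, 0.0664]
contact_force: [0.8, 0.9, 0.1]
opening: -0.0002
t: 7.28
tool_pos: [0.4842, 0.0456, 0.0642]
contact_force: [0.1, 1.1, 4.4]
opening: -0.0002
```

```bash
python3 -m jog '[[0,0,0.1,0,0,0,255],[0,0,0.2,0,0,0,255],[0,0,0.25,0,0,0,255],[0,0,0.25,0,0,0,255]]'|grep -v rot; python3 -m jog '[[0,0,0.1,0,0,0,255],[0,0,0.2,0,0,0,255],[0,0,0.25,0,0,0,255],[0,0,0.25,0,0,0,255]]'|grep -v rot;
```

```text
t: 7.62
tool_pos: [0.4842, 0.0456, 0.0615]
contact_force: [-0.9, 1.2, 2.5]
opening: 0.0003
t: 7.95
tool_pos: [0.4842, 0.0456, 0.0589]
contact_force: [-0.7, 0.2, 2.4]
opening: -0.0001
```

It gives: spot1 is the catch. I'll press it home.

```bash
python3 -m jog '[[0,0,0.1,0,0,0,255],[0,0,0.15,0,0,0,255],[0,0,0.2,0,0,0,255],[0,0,0.2,0,0,0,255]]'|grep -v rot; python3 -m jog '[[0,0,0.1,0,0,0,255],[0,0,0.2,0,0,0,255],[0,0,0.2,0,0,0,255],[0,0,0.2,0,0,0,255]]'|grep -v rot;
```

```text
t: 8.28
tool_pos: [0.4843, 0.0456, 0.0587]
contact_force: [-7.6, 0.4, 15.5]
opening: -0.0
t: 8.62
tool_pos: [0.4843, 0.0456, 0.0587]
contact_force: [-8.0, 0.9, 15.7]
opening: -0.0
```

```bash
python3 -m jog '[[0,0,-0.5,0,0,0,255],[0,0,-2,0,0,0,255],[0,0,-5,0,0,0,255],[0,0,-9,0,0,0,255],[0,0,-12,0,0,0,255],[0,0,-12,0,0,0,255],[0,0,-12,0,0,0,255]]'|grep -v rot; python3 -c "
from h import *
cv2.imwrite('pics/s5.png',get_image('wrist')[:,:,::-1]);cv2.imwrite('pics/t5.png',get_image('top')[:,:,::-1])"
```

```text
t: 9.2
tool_pos: [0.487, 0.0456, 0.1808]
contact_force: [-0.6, 0.2, -0.9]
opening: 0.0003
```

View pics/s5.png

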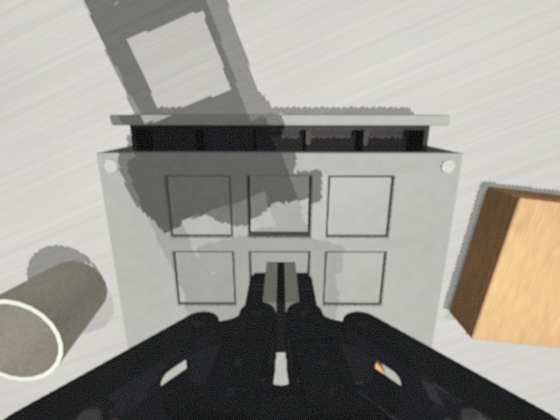

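View pics/t5.png

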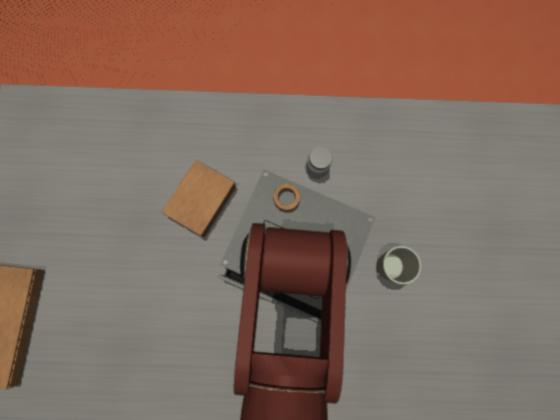

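The wrist view shows the drawer standing out (front at rows 115–150) and the middle near plate sunk at (280,205). The top view shows the tape (287,197), jar (320,160), cup (402,265) and carton (199,198) at the same pixels as at the start. The arm is clear of everything.

```bash
python3 -m jog '[[0,0,0,0,0,0,255],[0,0,0,0,0,0,255],[0,0,0,0,0,0,255]]'; python3 -c "
from station import *
print(finish_job())"
```

```text
t: 9.55
tool_pos: [0.4838, 0.0458, 0.1752]
tool_rot: [-0.593, -3.069, 0.007]
contact_force: [0.9, 0.1, -0.6]
opening: -0.0004
the job is handed in; nothing more can be done
None
```

The catch was the plate at spot1 (near row, middle). I pressed it fully home, the drawer came out, and I handed the job in at about 9.6 s of the 51 s allowed.

- **Search:** I tried spot0 first and it was rigid: it did not move at up to about 20 N. Spot1 gave way at about 2.5–4.5 N.
- **Press:** Spot1 travelled about 7.1 mm and then hit its stop, with about 16 N vertical (17–18 N in all). I then lifted straight up.
- **Last checks:** The wrist view shows the drawer standing out and the middle near plate sunk. In the top view the tape, carton, cup and jar are at the same pixels as at the start. The arm was about 10 cm above the box with no contact force beyond sensor noise. I judged the drawer's extension by eye and did not measure it in mm.
- **Disagreement:** With the gripper shut, the fingertips touched the plate at TCP z = 0.066 m. The stated 8 mm tip lead predicts 0.086 m, so the tips are effectively about 12 mm behind the TCP. The camera views had suggested roughly 15–20 mm behind. I used the contact height, and it had no effect on the result.

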